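# Park the open padlock on the anchor ring

## Task

Park the big open padlock on the steel ring bolted to the bench: lead the free end of its shackle into the ring and follow the curve of the bow round until the ring sits about the middle of the bow. Leave the padlock lying flat on the bench, same side up, let go, and do not disturb the other things.

Things in the scene. Friction and masses are not known exactly. Their poses are not given: they have to be found in the camera images.
- lock_center (a point): The big open padlock: brushed steel case 88 (its x) x 56 (y) x 40 mm thick (z), lying flat, 0.45 to 0.8 kg. This point is mid-case, 20 mm above its underside; z up. A rigid 11 mm round shackle, pulled out and swung off the case, makes an open hook in the case's flat plane, at half thickness. The 56 mm between the plain +y and -y faces suits a gripper from above.
- crown (a point): Top of the shackle's bow, mid-bar, at (-60, 86, 0) mm from lock_center in the padlock's axes. The bow is a half circle of 30 mm radius (to mid-bar) about (-60, 56, 0), from the heel (-30, 56) over this crown to (-90, 56), and then a straight 12 mm end along -y to the toe. Stiff: it neither turns nor slides in the case.
- toe (a point): Free end of the shackle, mid-bar, at (-90, 44, 0) mm from lock_center; the rounded end lies 5.5 mm beyond, along the padlock's -y. The case reaches only to x = -44 mm, so the toe is free.
- heel (a point): Where the shackle's straight leg (from the case's +y face at x = -30 mm, along +y) meets the bow, mid-bar, at (-30, 56, 0) mm from lock_center.
- eye (a point): Centre of the steel anchor ring, fixed upright, 32 mm above the bench. x: axis of the hole (level); y: level, in the ring's plane; z up; both faces alike. 44 mm inner, 64 mm outer diameter, bar 10 mm thick, on a fixed plate 44 (x) x 72 (y) x 8 mm thick. With the padlock flat on the bench its shackle lies 20 mm above the bench, clear of the plate and inside the hole.
- tray: black ceramic tray, 200 x 150 mm, 22 mm high; not to be disturbed. Origin at the centre of its underside.
- key_b: loose silver key, 75 mm long, 6 mm high, lying near the padlock; not to be disturbed. Origin at the centre of its underside.
- key_a: silver key, 75 mm long, lying in the tray, 7 mm up; not to be disturbed. Origin at the centre of its underside.
- fob: chrome alarm fob, 72 x 40 mm, 16 mm high, with one round button, near the anchor ring; not to be disturbed. Origin at the centre of its underside.
- dispenser: blue plastic tape dispenser, 150 mm long, 60 mm wide, 85 mm high; not to be disturbed. Origin at the centre of its underside.
- shut_lock: small padlock with its shackle shut, case 46 x 34 mm, 20 mm high lying flat; not to be disturbed. Origin at the centre of its underside.
- mug: white mug, 80 mm across, 95 mm high; not to be disturbed. Origin at the centre of its underside.
- case: brown spectacle case, 160 x 60 mm, 45 mm high; not to be disturbed. Origin at the centre of its underside.
- lock: The same big open padlock; origin at the centre of the underside of its case, axes as for lock_center.

How it is judged:
At the end, for the whole second after the job is handed in: The shackle passes through the ring: crown within 28 mm (level) of the ring's centre, toe and heel on opposite sides of its plane, each over 12 mm off it. The padlock lies flat on the bench (centre 16 to 24 mm up, tilt under 0.1 rad), same side up, slower than 10 mm/s (horizontal distance between crown and eye below 0.028 m and ((x of toe in the frame of eye above 0.012 m and x of heel in the frame of eye below -0.012 m) or (x of toe in the frame of eye below -0.012 m and x of heel in the frame of eye above 0.012 m)) and angle between lock_center's own z axis and vertical below 0.1 rad and height (world z) of lock_center between 0.016 and 0.024 m and linear speed of lock below 0.01 m/s); the robot touches nothing.
It fails at once if another thing on the bench is shifted by more than 25 mm (distance of any of tray, key_b, key_a, fob, dispenser, shut_lock, mug, case from where it was at the start of the episode above 0.025 m).
It also fails if it takes over 45 s, if anything falls off the work surface, if the arm or the gripper's body presses on something with over 40 N, if the wrist force passes 120 N, or if a joint passes its speed limit or range.

## Robot

A 6-joint arm with a two-finger parallel gripper is mounted at the origin on the work surface. World frame = base frame: x ahead of the robot, y to its left, z up, the work surface at z = 0. Lengths are in m, angles in rad, forces in N, time in s.
With the tool pointing down it reaches from about 0.3 to 0.775 m from the base axis. Payload 14.6 kg.
Tool frame: the origin (TCP) lies on the centre line of the jaws, within the pads' length; the fingertips stand 17 mm ahead of it and the grasp point (between the pads) lies 2 mm behind it; z points along the fingers, x is the direction in which the jaws open and shut, and the axes are right-handed (so a half turn about z gives the same grasp; the last joint's range is limited). The gripper opens to 94 mm and grips with 3 to 60 N. Pads are 16 mm wide; open, the fingers measure 119 mm over their backs; the gripper's body (75 mm by 177 mm) begins 78 mm behind the grasp point.
Start: joints at [1.067, 0.3, 1.521, -0, 1.321, -0.067], TCP at [0.233, 0.498, 0.222] pointing down, gripper open.
Joint ranges: [-3.03, 3.03], [-0.79, 2.21], [0.23, 2.52], [-1.04, 4.18], [0, 3.07], [-2.55, 2.55]. Speed limits (rad/s): [2.22, 2.22, 2.57, 3.14, 3.14, 3.14].

## Interface

Orientations are given as [roll, pitch, yaw] about the fixed x, y, z axes, in that order (R = Rz(yaw) Ry(pitch) Rx(roll)).
In Python, from station import ctrl gives the robot as it stands. The module is installed in compiled form; this text tells all that it offers.
- The arm moves only by the tool drive_tool, never from a script. Its argument "increments" is a list of rows, each a list of 3 entries, a list of its own where there are three numbers: the turn, a rotation vector about the tool's x, y, z in degrees, then the shift along the tool's x, y, z in mm, then the opening, from 0 (shut) to 1 (fully open). In form: [[[ax, ay, az], [dx, dy, dz], hand], ...]. A call has 1 to 20 rows; each row shifts and turns the commanded pose from where the row before left it, along the tool's axes as they then stand; what a row does not reach is not made up. A row lasts 1/8 s, in which the tool goes at most 62.5 mm and 10.7 degrees, less where a joint would pass 70% of its speed; a pose out of reach is approached as far as the arm can. A call with a gripper value outside its range is refused whole. The fingers move at their own pace and stop on an object; "squeeze" is the grip in N (left out, the last holds). Time passes only in rows, so rows that do not move let the fingers close. It gives the time, the measured TCP pose, the force and the opening at its end, in the units of the state.
- ctrl.get_obs(): the state, without advancing time (a new reading comes with each control period).
- ctrl.camera(name): name is "side" or "top" or "wrist"; returns the picture (400x640x3 uint8, red, green, blue); there is no depth.
- ctrl.calibration(name): a dict with "fx", "fy", "cx", "cy" (pixels), "rvec" (rotation vector, rad) and "tvec" (3), from world to camera coordinates, as OpenCV has them. Camera axes: x right, y down, z forward; pixel columns grow to the right and rows downward; lengths in m; the calibration is good to about 2 mm. The wrist camera is an equidistant fisheye: a pixel r from the principal point sees the ray r / f radians off the axis. A picture is of the moment at which its call begins: read the wrist's pose just before it. calibration takes no time and is no camera call; for the wrist camera it gives the pose at the moment of the call.
- ctrl.hand_in(): hands the job in, once; it reports no verdict.
The state is a dict: "time_s": time; "qpos": joint angles; "joint_vel": joint speeds; "tau": joint torques, N m; "ee_pos": TCP position; "eef_rot": TCP orientation; "force": force on the tool from outside, world axes, zero at the start; "moment": the same for the moment, N m; "grip_width": finger opening in m.
Only numpy, scipy, OpenCV 4.12 (cv2) and the standard library are available. Lean on these libraries where they do the work, as an engineer would, in place of code of your own. Each camera call takes 0.05 s, during which the arm holds its last target.

## Working session

There is one attempt and no reset: what is moved stays moved. The work goes in short steps, Python scripts to look and compute and a tool call to move; the robot and the scene stay as the last step left them, time stands still between calls to the robot, and variables do not carry over. Pictures are saved under pics/ and viewed, and the job is handed in when it is done.

Besides the shell and the picture viewer there is one more tool, called after "Request:" as name([rows], argument=value, ...), one row to a line, values as JSON. drive_tool: Moves the arm, as the interface text tells. Its arguments: {"type":"object","properties":{"increments":{"type":"array"},"squeeze":{"type":"number"}},"required":["increments"]}

```bash
mkdir -p pics; python3 - <<'E'
from station import ctrl
import cv2
for n in("top","side","wrist"):
    c=ctrl.calibration(n);print(n,{k:(v if isinstance(v,(int,float)) else [round(float(x),4) for x in v]) for k,v in c.items()})
    cv2.imwrite(f"pics/{n}0.png",ctrl.camera(n)[:,:,::-1])
o=ctrl.get_obs();print(o)
E
```

```text
top {'fx': 393.0327034058051, 'fy': 393.0327034058051, 'cx': 317.78345728541444, 'cy': 202.0301891547725, 'rvec': [2.1376, -2.145, 0.173], 'tvec': [-0.0401, 0.579, 0.988]}
side {'fx': 441.60800915904156, 'fy': 441.60800915904156, 'cx': 327.13668700838605, 'cy': 197.38271893742632, 'rvec': [2.2346, -0.7195, 0.288], 'tvec': [-0.5095, 0.2565, 0.9494]}
wrist {'fx': 309.70691628693146, 'fy': 309.70691628693146, 'cx': 314.43311819023415, 'cy': 200.76713948300443, 'rvec': [-2.4486, -1.5596, -0.2142], 'tvec': [-0.5504, -0.0291, 0.3913]}
{'time_s': 0.15, 'qpos': array([ 1.06740536e+00,  3.00320916e-01,  1.52140845e+00,  4.45032841e-05,
        1.32071651e+00, -6.65983590e-02]), 'joint_vel': array([-1.94794252e-03, -2.72077018e-03, -2.55612730e-03,  3.04339965e-05,
        2.64862045e-03,  2.89682240e-05]), 'tau': array([-1.74221721e-03, -5.31954861e+01, -3.52819562e+01,  7.06812716e-02,
        2.35756795e-02, -3.75726859e-05]), 'ee_pos': array([0.2325756 , 0.49821027, 0.22204174]), 'eef_rot': array([-3.14149286e+00,  8.48468866e-04,  1.13399273e+00]), 'force': array([0.58344285, 0.97101187, 0.19852623]), 'moment': array([ 0.06816421, -0.00310391,  0.02796924]), 'grip_width': 0.09384931770249375}
```

View pics/top0.png

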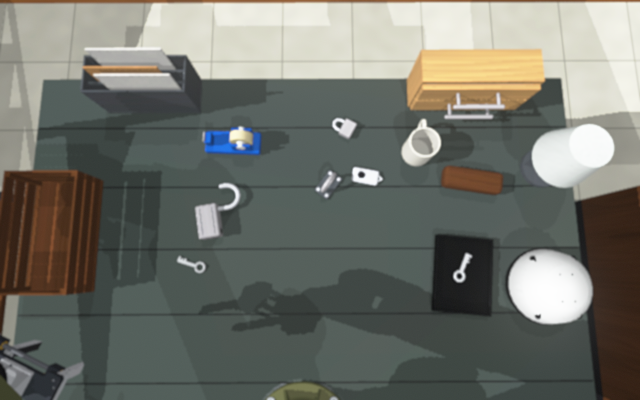

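View pics/side0.png

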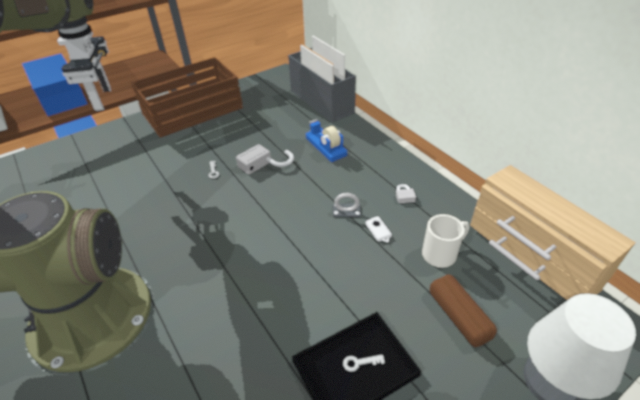

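View pics/wrist0.png

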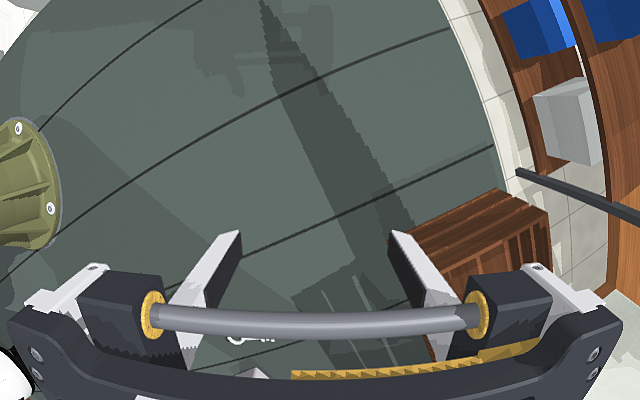

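```bash
cat > h.py <<'E'
import numpy as np, cv2
from station import ctrl
def ray(n,uv,c=None):
    c=c or ctrl.calibration(n); R=cv2.Rodrigues(np.array(c["rvec"],float))[0]; t=np.array(c["tvec"],float).ravel()
    x=(uv[0]-c["cx"])/c["fx"];y=(uv[1]-c["cy"])/c["fy"]
    if n=="wrist":
        r=np.hypot(x,y); d=np.array([x/r*np.sin(r),y/r*np.sin(r),np.cos(r)]) if r>1e-9 else np.array([0,0,1.])
    else: d=np.array([x,y,1.]); d/=np.linalg.norm(d)
    return -R.T@t, R.T@d
def plane(n,uv,z,c=None):
    o,d=ray(n,uv,c); return o+d*(z-o[2])/d[2]
def proj(n,P,c=None):
    c=c or ctrl.calibration(n); R=cv2.Rodrigues(np.array(c["rvec"],float))[0]; p=R@np.array(P,float)+np.array(c["tvec"],float).ravel()
    if n=="wrist":
        th=np.arctan2(np.hypot(p[0],p[1]),p[2]); k=th/np.hypot(p[0],p[1])
        return np.array([c["cx"]+c["fx"]*p[0]*k,c["cy"]+c["fy"]*p[1]*k])
    return np.array([c["cx"]+c["fx"]*p[0]/p[2],c["cy"]+c["fy"]*p[1]/p[2]])
def tri(rays):
    A=np.zeros((3,3));b=np.zeros(3)
    for o,d in rays:
        M=np.eye(3)-np.outer(d,d);A+=M;b+=M@o
    P=np.linalg.solve(A,b); return P,[np.linalg.norm((np.eye(3)-np.outer(d,d))@(P-o)) for o,d in rays]
E
python3 - <<'E'
from h import *
t=cv2.imread("pics/top0.png");s=cv2.imread("pics/side0.png")
a=cv2.resize(t[160:290,160:400],None,fx=3.3,fy=3.3,interpolation=cv2.INTER_CUBIC);cv2.imwrite("pics/topc.png",a)
a=cv2.resize(s[120:260,190:410],None,fx=3.6,fy=3.6,interpolation=cv2.INTER_CUBIC);cv2.imwrite("pics/sidec.png",a)
for n,uv in [("case",(208,221)),("bow",(232,195)),("ring",(328,183)),("fob",(366,176)),("key",(191,265)),("disp",(232,140)),("shut",(344,127))]: print(n,plane("top",uv,.02).round(3))
E
```

```text
case [0.533 0.251 0.02 ]
bow [0.603 0.189 0.02 ]
ring [ 0.635 -0.07   0.02 ]
fob [ 0.654 -0.174  0.02 ]
key [0.417 0.291 0.02 ]
disp [0.757 0.194 0.02 ]
shut [ 0.794 -0.116  0.02 ]
```

View pics/topc.png

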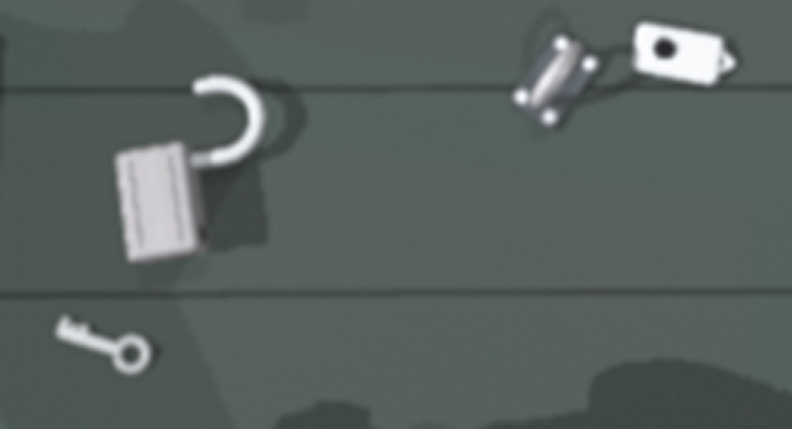

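View pics/sidec.png

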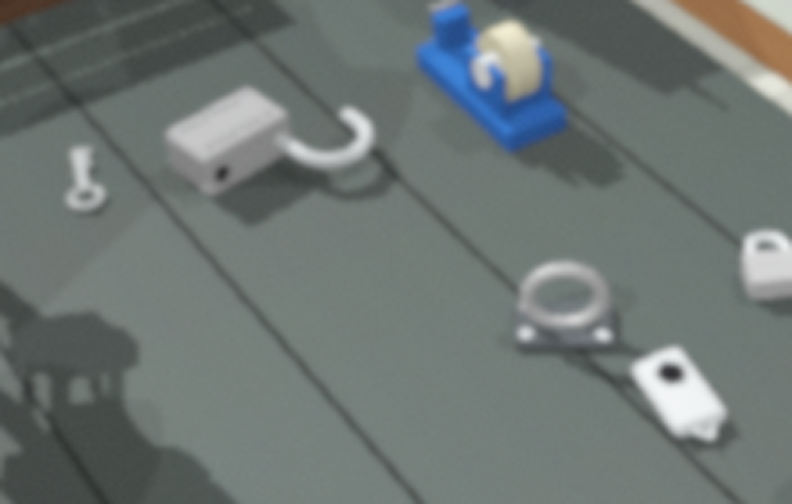

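```bash
python3 - <<'E'
from h import *
for n,roi in(("top",(160,160,400,290)),("side",(190,120,410,260))):
    im=cv2.imread(f"pics/{n}0.png");hsv=cv2.cvtColor(im,cv2.COLOR_BGR2HSV)
    m=((hsv[...,2]>140)&(hsv[...,1]<50)).astype(np.uint8)
    if n=="top":M=m
    x0,y0,x1,y1=roi
    k,l,st,ce=cv2.connectedComponentsWithStats(m[y0:y1,x0:x1])
    for i in range(1,k):
        if st[i,4]<15: continue
        pts=np.argwhere(l==i)[:,::-1].astype(np.float32)+[x0,y0]
        r=cv2.minAreaRect(pts.astype(np.float32));print(n,st[i],ce[i].round(1)+[x0,y0],[np.round(v,1) for v in r])
# case: opened top mask
roi=M[195:245,190:225];o=cv2.morphologyEx(roi,cv2.MORPH_OPEN,np.ones((9,9),np.uint8))
p=np.argwhere(o)[:,::-1].astype(np.float32)+[190,195]
r=cv2.minAreaRect(p.astype(np.float32));print(r,p.mean(0))
b=cv2.boxPoints(r)
q=np.array([plane("top",x,.04) for x in b]);print(q.round(3),np.linalg.norm(np.diff(q,axis=0),axis=1), q.mean(0), plane("top",p.mean(0),.04))
E
```

```text
top [192   7  31  19 397] [365.9 176. ] [array([366.6, 176.1]), array([31.4, 15.3]), np.float64(11.3)]
top [156  11  18  21 152] [326.1 182.2] [array([325.5, 182.1]), array([ 9.4, 24.4]), np.float64(36.9)]
top [176  17   5   5  20] [338.1 179. ] [array([338., 179.]), array([4., 4.]), np.float64(90.0)]
top [ 58  23  22  27 236] [230.1 195.4] [array([228.8, 196.2]), array([20.6, 26.5]), np.float64(2.5)]
top [164  33   5   5  21] [326. 195.] [array([326., 195.]), array([4., 4.]), np.float64(90.0)]
top [ 35  43  24  36 691] [206.7 220.7] [array([206.6, 220.6]), array([33.4, 21.1]), np.float64(81.9)]
top [ 17  96  28  17 172] [191.3 264. ] [array([190.5, 264. ]), array([28.8, 11.1]), np.float64(18.4)]
side [177   0  43  32 293] [391.  134.5] [array([389.2, 133.7]), array([52.2,  7.2]), np.float64(34.1)]
side [207   0  13   9  65] [404.8 122.6] [array([403., 124.]), array([ 8., 12.]), np.float64(90.0)]
side [131   5  20  21 278] [330.8 134.8] [array([330.7, 134.8]), array([18.1, 19.7]), np.float64(9.5)]
side [ 46  24  34  22 406] [252.1 154.3] [array([252.3, 154.2]), array([14.3, 32.2]), n
[... 351 characters left out ...]
 [345.9 201. ] [array([345.5, 201. ]), array([18., 23.]), np.float64(90.0)]
side [143  90   6   5  22] [335.7 212. ] [array([335.5, 212. ]), array([4., 5.]), np.float64(90.0)]
side [165  91   5   4  19] [356.9 212.6] [array([357. , 212.5]), array([3., 4.]), np.float64(90.0)]
side [175  96  27  26 422] [378.4 228.8] [array([378.7, 229.2]), array([30. , 16.8]), np.float64(53.1)]
((206.76156616210938, 220.59231567382812), (33.11727523803711, 20.961870193481445), 82.87498474121094) [206.8011782  220.71428571]
[[0.572 0.284 0.04 ]
 [0.578 0.229 0.04 ]
 [0.492 0.215 0.04 ]
 [0.485 0.269 0.04 ]] [0.05498101 0.08786629 0.05426906] [0.53170542 0.24920753 0.04      ] [0.53109743 0.24906075 0.04      ]
```

Request:
drive_tool([
  [[0,0,0],[-14.2,53.7,0],1],
  [[0,0,0],[-14.2,53.7,0],1],
  [[0,0,0],[-14.2,53.7,0],1],
  [[0,0,0],[-14.2,53.7,0],1],
  [[0,0,0],[-14.2,53.7,0],1],
  [[0,0,0],[-14.2,53.7,0],1],
  [[0,0,0],[-14.2,53.7,0],1],
])

```text
time_s: 1.02
ee_pos: [0.5324, 0.2479, 0.2223]
eef_rot: [-3.141, 0.0, 1.134]
force: [0.3, 1.2, -0.3]
grip_width: 0.0941
```

Request:
drive_tool([
  [[0,0,10.4],[0,0,0],1],
  [[0,0,10.4],[0,0,0],1],
  [[0,0,10.4],[0,0,0],1],
  [[0,0,10.4],[0,0,0],1],
  [[0,0,10.4],[0,0,0],1],
  [[0,0,10.4],[0,0,0],1],
  [[0,0,10.4],[0,0,0],1],
  [[0,0,10.4],[0,0,0],1],
  [[0,0,10.4],[0,0,0],1],
  [[0,0,10.4],[0,0,0],1],
  [[0,0,10.4],[0,0,0],1],
  [[0,0,10.4],[0,0,0],1],
  [[0,0,10.4],[0,0,0],1],
  [[0,0,10.4],[0,0,0],1],
  [[0,0,0],[0,0,0],1],
])

```text
time_s: 2.9
ee_pos: [0.5311, 0.2492, 0.2222]
eef_rot: [3.141, -0.0, -1.406]
force: [-0.7, -0.5, -0.4]
grip_width: 0.0938
```

```bash
python3 - <<'E'
from h import *
import pickle
c=ctrl.calibration("wrist");im=ctrl.camera("wrist")[:,:,::-1];cv2.imwrite("pics/w1.png",im);pickle.dump(c,open("w1.pkl","wb"))
o=ctrl.get_obs();print(o["time_s"],o["ee_pos"],o["eef_rot"],o["qpos"])
for u in [(330.3,173),(338.5,179.1),(317.9,189.1),(326.4,195.5)]:print(plane("top",u,.009).round(4))
E
```

```text
2.95 [0.53115894 0.24922325 0.22225296] [ 3.14119009e+00 -7.64696014e-05 -1.40314546e+00] [3.76286009e-01 3.82456383e-01 1.41136149e+00 8.78657021e-06
 1.34818445e+00 1.77942954e+00]
[ 0.6656 -0.0771  0.009 ]
[ 0.6484 -0.0995  0.009 ]
[ 0.6206 -0.0427  0.009 ]
[ 0.6027 -0.0659  0.009 ]
```

View pics/w1.png

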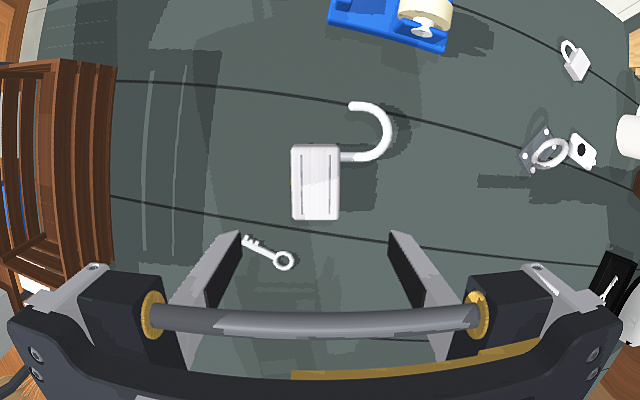

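```bash
python3 - <<'E'
from h import *
import pickle
c=pickle.load(open("w1.pkl","rb"));im=cv2.imread("pics/w1.png")
cv2.imwrite("pics/w1a.png",cv2.resize(im[85:235,270:410],None,fx=4,fy=4,interpolation=cv2.INTER_CUBIC))
cv2.imwrite("pics/w1b.png",cv2.resize(im[95:195,500:620],None,fx=6,fy=6,interpolation=cv2.INTER_CUBIC))
t=cv2.imread("pics/top0.png");cv2.imwrite("pics/t0b.png",cv2.resize(t[165:205,305:355],None,fx=14,fy=14,interpolation=cv2.INTER_CUBIC))
E
```

```text
(no output)
```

View pics/w1a.png

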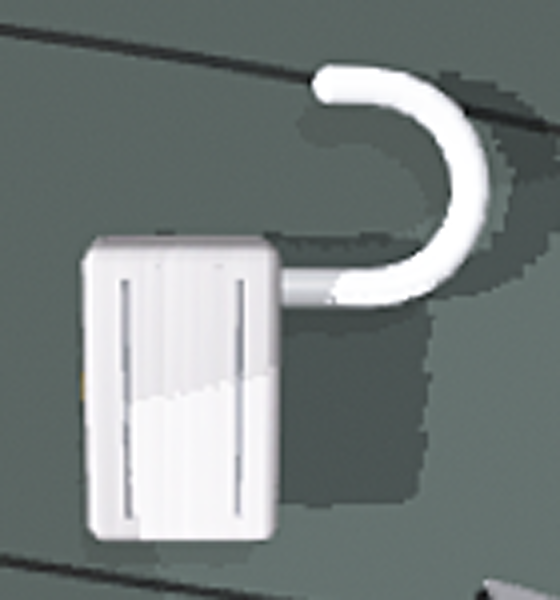

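View pics/w1b.png

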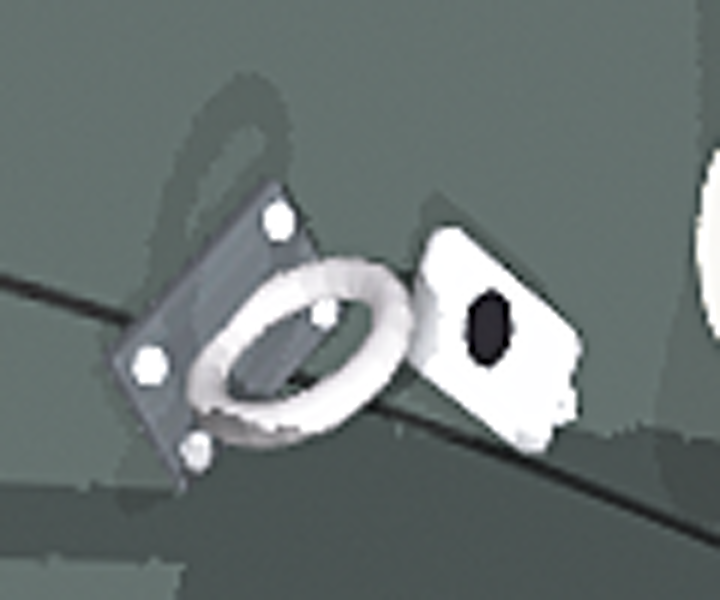

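View pics/t0b.png

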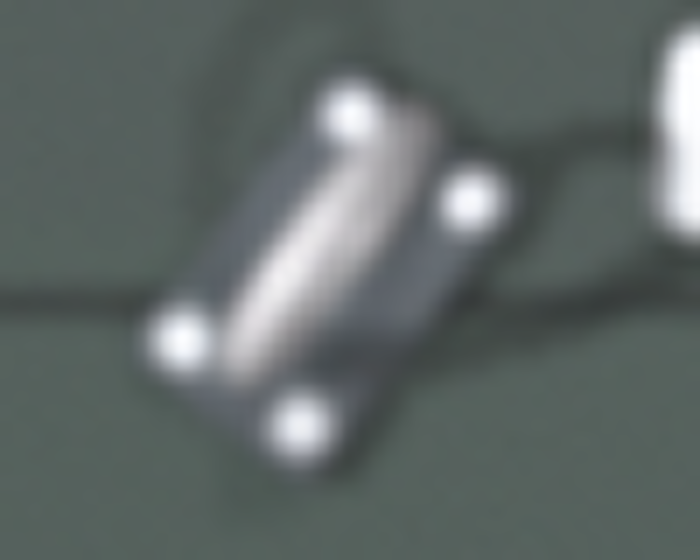

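```bash
python3 - <<'E'
from h import *
import pickle
c=pickle.load(open("w1.pkl","rb"))
W=[(279,220),(324,313),(196,452),(150,366)];T=[(350,117),(470,203),(300,428),(182,342)]
B=[]
for w,t in zip(W,T):
    w=(w[0]/6+499.6,w[1]/6+94.6);t=(t[0]/14+304.5,t[1]/14+164.5)
    P,e=tri([ray("wrist",w,c),ray("top",t)]);print("bolt",P.round(4),np.round(e[0]*1e3,1),plane("wrist",w,.009,c).round(4),plane("top",t,.009).round(4));B.append(P)
B=np.array(B);print("centre",B.mean(0));v=B[0]+B[1]-B[2]-B[3];print("plane dir deg",np.degrees(np.arctan2(v[1],v[0])))
u=B[1]+B[2]-B[0]-B[3];print("axis deg",np.degrees(np.arctan2(u[1],u[0])))
# ring: top image ellipse in wrist: outer extents mid => centre
w=(300/6+499.6,351/6+94.6);t=(328/14+304.5,245/14+164.5)
print("ring rays z.032 wrist",plane("wrist",w,.032,c), tri([ray("wrist",w,c),ray("top",t)]))
# case
f=lambda x,y:(x/4+269.6,y/4+84.6)
q=np.array([plane("wrist",f(*p),.04,c) for p in [(97,241),(276,241),(275,538),(97,538)]]);print(q.round(4),q.mean(0),np.linalg.norm(np.diff(q,axis=0),axis=1))
ax=q[3]+q[2]-q[0]-q[1];print("lock x deg",np.degrees(np.arctan2(ax[1],ax[0])))
print("case centre tri",tri([ray("wrist",f(186,389.5),c),ray("top",(206.8,220.6))]))
print("toe",plane("wrist",f(336,84),.02,c),"crown",plane("wrist",f(470,192),.02,c),"heel",plane("wrist",f(360,288),.02,c))
psi=np.radians(189.3);R=np.array([[np.cos(psi),-np.sin(psi)],[np.sin(psi),np.cos(psi)]])
for n,p in(("toe",(-90,44)),("crown",(-60,86)),("heel",(-30,56))):print(n,q.mean(0)[:2]+R@np.array(p)/1e3)
E
```

```text
bolt [ 0.6667 -0.075   0.0091] 0.6 [ 0.6674 -0.0753  0.009 ] [ 0.666  -0.0749  0.009 ]
bolt [ 0.6489 -0.0984  0.0088] 0.2 [ 0.6491 -0.0983  0.009 ] [ 0.6487 -0.0983  0.009 ]
bolt [ 0.6046 -0.0648  0.0078] 0.5 [ 0.6051 -0.0639  0.009 ] [ 0.6039 -0.0646  0.009 ]
bolt [ 0.6215 -0.0417  0.0091] 0.5 [ 0.622 -0.042  0.009] [ 0.621  -0.0417  0.009 ]
centre [ 0.63541376 -0.06996358  0.00873194]
plane dir deg -36.74852100440465
axis deg -126.78172917906097
ring rays z.032 wrist [ 0.63597809 -0.07068798  0.032     ] (array([ 0.63559295, -0.06968432,  0.03294569]), [np.float64(0.0003225195376627728), np.float64(0.0003225195376629152)])
[[0.5743 0.2798 0.04  ]
 [0.5825 0.2307 0.04  ]
 [0.4967 0.2151 0.04  ]
 [0.4881 0.2669 0.04  ]] [0.53540986 0.24811232 0.04      ] [0.04984403 0.08722544 0.05249998]
lock x deg -170.56854286861883
case centre tri (array([0.53354658, 0.24952105, 0.03305178]), [np.float64(0.002015043721301615), np.float64(0.0020150437213016324)])
toe [0.62987412 0.21959547 0.02      ] crown [0.60609795 0.17420301 0.02      ] heel [0.57149085 0.20157304 0.02      ]
toe [0.63133744 0.21923501]
crown [0.60851913 0.17293896]
heel [0.57406534 0.19769652]
```

Request:
drive_tool([
  [[0,0,0],[0,-2,40],1],
  [[0,0,0],[0,0,50],1],
  [[0,0,0],[0,0,50],1],
  [[0,0,0],[0,0,40],1],
  [[0,0,0],[0,0,18],1],
  [[0,0,0],[0,0,0],1],
  [[0,0,0],[0,0,0],0],
  [[0,0,0],[0,0,0],0],
  [[0,0,0],[0,0,0],0],
  [[0,0,0],[0,0,0],0],
  [[0,0,0],[0,0,0],0],
  [[0,0,0],[0,0,0],0],
], squeeze=40)

```text
time_s: 4.45
ee_pos: [0.5334, 0.2495, 0.0248]
eef_rot: [-3.141, -0.0, -1.407]
force: [-0.6, -3.3, 5.9]
grip_width: 0.0557
```

Request:
drive_tool([
  [[0,0,0],[0,0,-20],0],
  [[0,0,0],[0,0,-40],0],
  [[0,0,0],[0,0,-30],0],
  [[0,0,0],[0,0,0],0],
  [[0,0,0],[0,0,0],0],
])

```text
time_s: 5.08
ee_pos: [0.5325, 0.2494, 0.1132]
eef_rot: [3.14, -0.0, -1.407]
force: [-0.1, -0.2, -7.5]
grip_width: 0.0556
```

```bash
python3 - <<'E'
from h import *
import pickle
c=ctrl.calibration("wrist");im=ctrl.camera("wrist")[:,:,::-1];cv2.imwrite("pics/w2.png",im);pickle.dump(c,open("w2.pkl","wb"))
o=ctrl.get_obs();print(o["time_s"],o["ee_pos"],o["eef_rot"],o["force"],o["grip_width"])
E
```

```text
5.125 [0.5324105  0.24933773 0.11281588] [ 3.13893916e+00 -4.98283948e-04 -1.40714422e+00] [ 0.525444   -0.25533902 -7.35487776] 0.05568381577834232
```

View pics/w2.png

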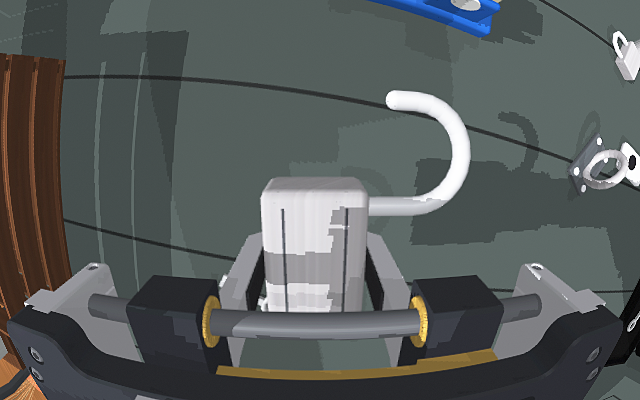

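```bash
python3 - <<'E'
from h import *
import pickle
c=pickle.load(open("w2.pkl","rb"));im=cv2.imread("pics/w2.png")
h=cv2.cvtColor(im,cv2.COLOR_BGR2HSV);m=((h[...,2]>140)&(h[...,1]<40)).astype(np.uint8)[80:225,375:480]
k,l,st,ce=cv2.connectedComponentsWithStats(m);i=1+np.argmax(st[1:,4]);print(st[i])
tcp=np.array([.5324,.2493,.1128]);ps=-1.4071+np.pi/2
R=np.array([[np.cos(ps),-np.sin(ps)],[np.sin(ps),np.cos(ps)]]);R=-R  # lock axes: psi=yaw-90+... check
ps=-1.4071-np.pi/2;R=np.array([[np.cos(ps),-np.sin(ps)],[np.sin(ps),np.cos(ps)]])
P=[]
for y,x in np.argwhere(l==i):
    w=plane("wrist",(x+375,y+80),.108,c);P.append(R.T@(w-tcp)[:2]*1e3)
P=np.array(P)
print("lock-frame extents x",P[:,0].min(),"(-95.5)",P[:,0].max(),"y max",P[:,1].max(),"(91.5)")
t=P[P[:,0]<-82];print("toe ymin",t[:,1].min(),"(38.5)")
E
```

```text
[   0   10   96  126 4152]
lock-frame extents x -95.75042572638202 (-95.5) -24.36351580016176 y max 92.26881398750241 (91.5)
toe ymin 38.642759424427965 (38.5)
```

Request:
drive_tool([
  [[0,0,0],[20.9,5.4,0],0],
  [[0,0,0],[41.9,10.8,0],0],
  [[0,0,0],[41.9,10.8,0],0],
  [[0,0,0],[41.9,10.8,0],0],
  [[0,0,0],[41.9,10.8,0],0],
  [[0,0,0],[20.9,5.4,0],0],
  [[0,0,9.24],[0,0,0],0],
  [[0,0,9.24],[0,0,0],0],
  [[0,0,9.24],[0,0,0],0],
  [[0,0,9.24],[0,0,0],0],
  [[0,0,9.24],[0,0,0],0],
  [[0,0,0],[0,0,30],0],
  [[0,0,0],[0,0,30],0],
  [[0,0,0],[0,0,22],0],
  [[0,0,0],[0,0,0],0],
  [[0,0,0],[0,0,0],0],
])

```text
time_s: 7.12
ee_pos: [0.5142, 0.0338, 0.0331]
eef_rot: [-3.141, 0.0, -2.214]
force: [-0.6, -0.1, -5.3]
grip_width: 0.056
```

```bash
python3 - <<'E'
from h import *
import pickle
c=ctrl.calibration("wrist");im=ctrl.camera("wrist")[:,:,::-1];cv2.imwrite("pics/w3.png",im);pickle.dump(c,open("w3.pkl","wb"))
o=ctrl.get_obs();print(o["time_s"],o["ee_pos"],o["eef_rot"],o["force"],o["qpos"])
E
```

```text
7.175 [0.51437975 0.03393104 0.03331807] [-3.14064332e+00  6.70175700e-04 -2.21373852e+00] [ 1.47797126  0.04507801 -5.82967779] [-5.17638159e-03  4.67920926e-01  1.78182510e+00 -3.44692797e-05
  8.90684881e-01  2.20858412e+00]
```

View pics/w3.png

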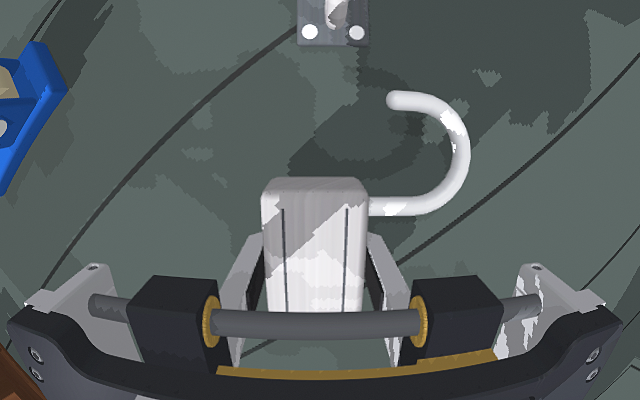

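```bash
python3 - <<'E'
from h import *
import pickle
c=pickle.load(open("w3.pkl","rb"))
a,b=[plane("wrist",u,.009,c) for u in((308.8,31),(356.5,32.3))];print(a,b,"expect .6215,-.0417/.6046,-.0648")
tcp=np.array([.5144,.0339,0]);E=np.array([.6355,-.07,0]);yaw=-2.2139
for n,p in(("E",E),("mid bolts",(a+b)/2)):
    d=(p-tcp)[:2];print(n,"lock x",d@[np.sin(yaw),-np.cos(yaw)],"lock y",d@[np.cos(yaw),np.sin(yaw)])
E
```

```text
[ 0.62253873 -0.04202219  0.009     ] [ 0.60526544 -0.06471423  0.009     ] expect .6215,-.0417/.6046,-.0648
E lock x -0.15921583024905595 lock y 0.010523278866579387
mid bolts lock x -0.1319585644160913 lock y 0.010165762707091212
```

Request:
drive_tool([
  [[0,0,0],[0,-15,0],0],
  [[0,0,0],[0,-20,0],0],
  [[0,0,0],[0,-20,0],0],
  [[0,0,0],[0,-14.5,0],0],
  [[0,0,0],[0,0,0],0],
  [[0,0,0],[0,0,0],0],
])

```text
time_s: 7.92
ee_pos: [0.5692, -0.0072, 0.0323]
eef_rot: [3.141, -0.0, -2.213]
force: [0.1, -0.7, -5.7]
grip_width: 0.0557
```

```bash
python3 - <<'E'
from h import *
im=ctrl.camera("wrist")[:,:,::-1];cv2.imwrite("pics/w4.png",im)
o=ctrl.get_obs();print(o["time_s"],o["ee_pos"],o["eef_rot"],o["force"])
d=(np.array([.6357,-.07])-o["ee_pos"][:2]);yaw=o["eef_rot"][2];print("lock x",d@[np.sin(yaw),-np.cos(yaw)],"lock y",d@[np.cos(yaw),np.sin(yaw)])
E
```

```text
7.975 [ 0.56926491 -0.00713442  0.0324354 ] [ 3.14125476e+00 -1.63284681e-04 -2.21320159e+00] [-0.4758659   0.31273381 -5.27927032]
lock x -0.09085593858493095 lock y 0.010530982648427126
```

View pics/w4.png

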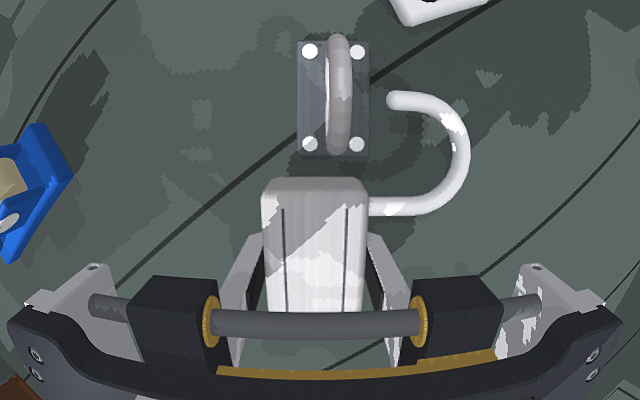

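Request:
drive_tool([
  [[0,0,0],[-10,0,0],0],
  [[0,0,0],[-12,0,0],0],
  [[0,0,0],[-12,0,0],0],
  [[0,0,0],[-11.5,0,0],0],
  [[0,0,0],[0,0,0],0],
  [[0,0,-5],[5.44,4.65,0],0],
  [[0,0,-5],[5.44,4.65,0],0],
  [[0,0,-5],[5.44,4.65,0],0],
  [[0,0,-5],[5.44,4.65,0],0],
  [[0,0,0],[0,0,0],0],
  [[0,0,0],[0,0,0],0],
])

```text
time_s: 9.35
ee_pos: [0.5704, 0.0191, 0.0325]
eef_rot: [-3.141, 0.0, -1.867]
force: [1.0, -0.0, -6.5]
grip_width: 0.056
```

```bash
cat >> h.py <<'E'
def ringlock():
    o=ctrl.get_obs();d=(np.array([.6357,-.07])-o["ee_pos"][:2])*1e3;yaw=o["eef_rot"][2]
    r=np.array([d@[np.sin(yaw),-np.cos(yaw)],d@[np.cos(yaw),np.sin(yaw)]])
    b=r-[-60,56];print(o["time_s"],"pos",o["ee_pos"].round(4),"yaw",np.degrees(yaw).round(2),"ring in lock",r.round(1),"radius",np.hypot(*b).round(1),"bow angle",np.degrees(np.arctan2(b[1],b[0])).round(1),"expected",round(180-(np.degrees(yaw)+126.8),1),"F",o["force"].round(1))
E
python3 - <<'E'
from h import *
im=ctrl.camera("wrist")[:,:,::-1];cv2.imwrite("pics/w5.png",im);ringlock()
E
```

```text
9.4 pos [0.5704 0.0191 0.0325] yaw -106.92 ring in lock [-88.4  66.3] radius 30.2 bow angle 160.2 expected 160.1 F [-0.3 -0.1 -5.8]
```

View pics/w5.png

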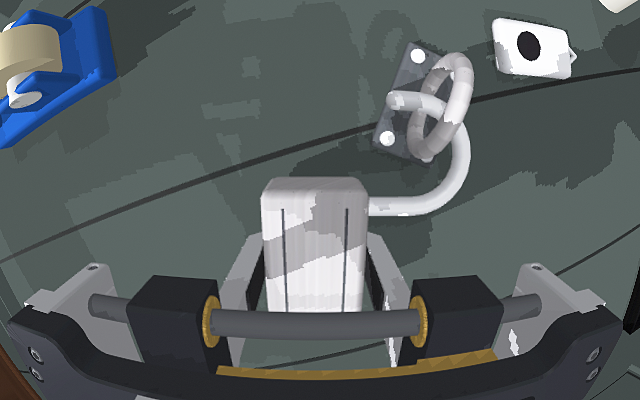

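Toe is through the ring (bar passes through it near (430,105)); radius and angle track well and there is no contact force. I'll continue around the bow.

Request:
drive_tool([
  [[0,0,-5],[5.44,4.65,0],0],
  [[0,0,-5],[5.44,4.65,0],0],
  [[0,0,-5],[5.44,4.65,0],0],
  [[0,0,-5],[5.44,4.65,0],0],
  [[0,0,-5],[5.44,4.65,0],0],
  [[0,0,-5],[5.44,4.65,0],0],
  [[0,0,-5],[5.44,4.65,0],0],
  [[0,0,0],[0,0,0],0],
  [[0,0,0],[0,0,0],0],
])

```text
time_s: 10.52
ee_pos: [0.5372, -0.0171, 0.0325]
eef_rot: [-3.141, -0.0, -1.256]
force: [-0.3, -0.5, -6.1]
grip_width: 0.0555
```

```bash
python3 - <<'E'
from h import *
ringlock()
E
```

```text
10.525 pos [ 0.5372 -0.0171  0.0325] yaw -71.96 ring in lock [-77.3  80.8] radius 30.2 bow angle 124.9 expected 125.2 F [-0.3 -0.5 -6.1]
```

Request:
drive_tool([
  [[0,0,-5],[5.44,4.65,0],0],
  [[0,0,-5],[5.44,4.65,0],0],
  [[0,0,-5],[5.44,4.65,0],0],
  [[0,0,-5],[5.44,4.65,0],0],
  [[0,0,-5],[5.44,4.65,0],0],
  [[0,0,-5],[5.44,4.65,0],0],
  [[0,0,-5],[5.44,4.65,0],0],
  [[0,0,0],[0,0,0],0],
  [[0,0,0],[0,0,0],0],
])

```text
time_s: 11.65
ee_pos: [0.5307, -0.0659, 0.0324]
eef_rot: [3.142, 0.0, -0.645]
force: [0.4, 0.3, -5.8]
grip_width: 0.056
```

```bash
python3 - <<'E'
from h import *
im=ctrl.camera("wrist")[:,:,::-1];cv2.imwrite("pics/w6.png",im);ringlock()
E
```

```text
11.7 pos [ 0.5306 -0.0659  0.0324] yaw -36.93 ring in lock [-59.8  86.4] radius 30.4 bow angle 89.7 expected 90.1 F [-0.6  0.3 -5.5]
```

View pics/w6.png

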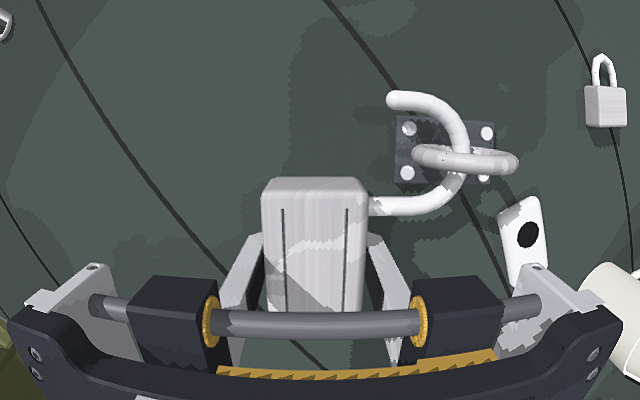

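Request:
drive_tool([
  [[0,0,0],[0,0,3],0],
  [[0,0,0],[0,0,3],0],
  [[0,0,0],[0,0,1.5],0],
  [[0,0,0],[0,0,0],0],
  [[0,0,0],[0,0,0],0],
])

```text
time_s: 12.32
ee_pos: [0.5307, -0.0663, 0.0249]
eef_rot: [-3.142, -0.0, -0.643]
force: [0.0, -0.2, -5.7]
grip_width: 0.0556
```

Request:
drive_tool([
  [[0,0,0],[0,0,0.7],0],
  [[0,0,0],[0,0,0],0],
  [[0,0,0],[0,0,0],0],
])

```text
time_s: 12.7
ee_pos: [0.5307, -0.0663, 0.0248]
eef_rot: [-3.142, -0.0, -0.643]
force: [-5.2, 1.1, 5.4]
grip_width: 0.0556
```

Touching the bench (force reversed to +5.4 N). Release and rise.

Request:
drive_tool([
  [[0,0,0],[0,0,0],0.85],
  [[0,0,0],[0,0,0],0.85],
  [[0,0,0],[0,0,0],0.85],
  [[0,0,0],[0,0,0],0.85],
  [[0,0,0],[0,0,-10],0.85],
  [[0,0,0],[0,0,-30],0.85],
  [[0,0,0],[0,0,-40],0.85],
  [[0,0,0],[0,0,-50],0.85],
  [[0,0,0],[0,0,-50],0.85],
  [[0,0,0],[0,0,0],0.85],
  [[0,0,0],[0,0,0],0.85],
])

```text
time_s: 14.08
ee_pos: [0.5303, -0.0662, 0.2038]
eef_rot: [3.141, 0.001, -0.643]
force: [0.9, -0.2, -0.5]
grip_width: 0.0798
```

```bash
python3 - <<'E'
from h import *
import pickle
c=ctrl.calibration("wrist");im=ctrl.camera("wrist")[:,:,::-1];cv2.imwrite("pics/w7.png",im);pickle.dump(c,open("w7.pkl","wb"))
o=ctrl.get_obs();print(o["time_s"],o["ee_pos"],o["force"],o["grip_width"])
cv2.imwrite("pics/side7.png",ctrl.camera("side")[:,:,::-1])
E
```

```text
14.125 [ 0.53010698 -0.06614879  0.20320831] [ 0.71208481  0.46832603 -0.01473963] 0.0796929409684817
```

View pics/w7.png

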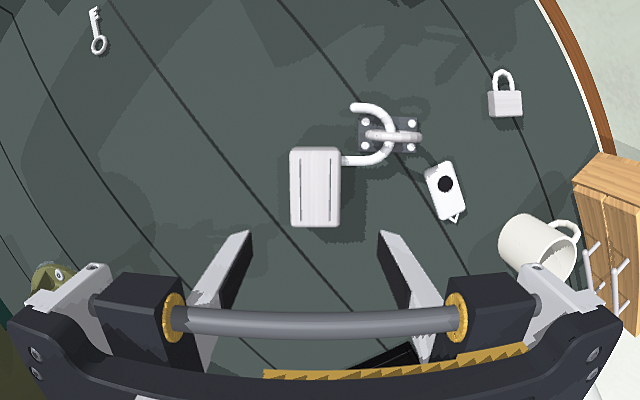

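View pics/side7.png

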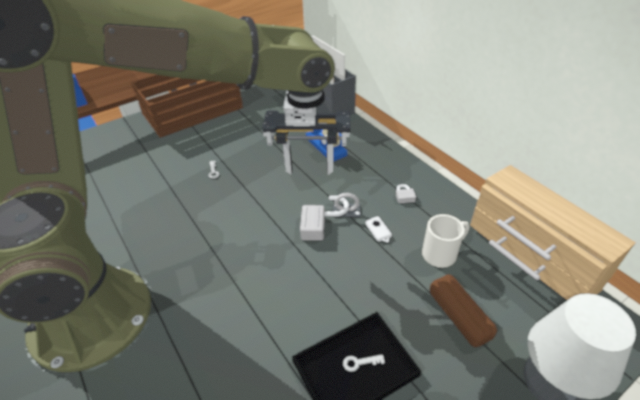

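```bash
python3 - <<'E'
from h import *
import pickle
c=pickle.load(open("w7.pkl","rb"));E=np.array([.6357,-.07]);a=np.radians(-126.8)
for n,u in(("crown",(391,135)),("toe",(358,107)),("heel",(363,160))):
    d=(plane("wrist",u,.02,c)[:2]-E)*1e3;print(n,"axis",(d@[np.cos(a),np.sin(a)]).round(1),"level dist",np.hypot(*d).round(1))
q=np.mean([plane("wrist",u,.04,c) for u in((291,148),(340,147),(340,227),(291,226))],0);print("case centre",q)
# bench things vs first side picture
A=cv2.imread("pics/side0.png");B=cv2.imread("pics/side7.png")
for n,(x0,y0,x1,y1) in dict(key=(203,155,225,185),fob=(362,212,396,246),shut=(392,180,420,208)).items():
    f=lambda I:np.argwhere(cv2.cvtColor(I,cv2.COLOR_BGR2GRAY)[y0:y1,x0:x1]>150).mean(0)
    print(n,"px shift",(f(B)-f(A)).round(2))
ctrl.hand_in();print(ctrl.get_obs()["time_s"])
E
```

```text
crown axis 0.3 level dist 0.7
toe axis -30.2 level dist 48.5
heel axis 29.7 level dist 42.9
case centre [ 0.53295705 -0.06549859  0.04      ]
key px shift [-0.65 -0.08]
fob px shift [ 0.02 -0.01]
shut px shift [-0.01 -0.01]
the job is handed in; nothing more can be done
the job is handed in; nothing more can be done
```

The padlock is parked on the ring, lying flat and same side up. I let go of it and handed the job in at about 14 s of the 45 s allowed. No verdict is reported, so the result rests on my own checks.

I gripped the case across its 56 mm faces, led the toe into the ring, and turned the padlock 90° about the centre of the bow. I then lowered it until it touched the bench, opened the fingers and raised the gripper to about 0.20 m.

- **Shackle in the ring:** in the last wrist picture the crown is about 1 mm from the ring's centre (limit 28 mm). Toe and heel lie on opposite sides of its plane, about 30 mm off each (over 12 mm needed).
- **Lying flat:** not measured directly. The pictures after release show it flat, and the gripper came down to the height at which it first took hold of the case.
- **Forces:** while threading and turning, the readings taken showed only the padlock's weight, about 6 N. Setting it down gave about 7.5 N in all. Those readings came at the end of each move, so a brief peak between them would not show.
- **Other things:** the fob and the small shut padlock moved 0.02 pixel or less in the side view. The loose key read 0.65 pixel, but the robot never went near it after the grasp, so I put that down to shading. The tray and its key, mug, spectacle case and tape dispenser were not measured. They were well clear of the path and nothing looks out of place in the last pictures, though the gripper partly hides the dispenser there.

One measurement disagreed. Triangulating the case top before the grasp gave a height of 33 mm, with the two sight lines missing by 2 mm, against the stated 40 mm. I used 40 mm, and the grasp confirmed it.

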